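# Press home the covers of the lamp gear

### The arm

A 7-joint arm with a two-finger parallel gripper is mounted at the origin on the work surface. World frame = base frame: x ahead of the robot, y to its left, z up, the work surface at z = 0. Lengths are in mm, angles in rad, forces in N, time in s.
With the tool pointing down it reaches from about 400 to 875 mm from the base axis. Payload 4.4 kg.
Tool frame: the origin (TCP) lies on the centre line of the jaws, within the pads' length; the fingertips stand 14 mm ahead of it and the grasp point (between the pads) lies 5 mm behind it; z points along the fingers, x is the direction in which the jaws open and shut, and the axes are right-handed (so a half turn about z gives the same grasp; the last joint's range is limited). The gripper opens to 85 mm and grips with 20 to 120 N. Pads are 22 mm wide; open, the fingers measure 114 mm over their backs; the gripper's body (76 mm by 85 mm) begins 54 mm behind the grasp point. The pads swing forward as they close: fully open they stand 13 mm farther back than shut.
Start: joints at [-1.313, 0.628, 0.038, 1.517, -0.027, 0.996, -0.02], TCP at [206.788, 616.244, 225.013] pointing down, gripper open.
Joint ranges: [-3.06, 3.06], [-0.37, 2.12], [-1.25, 1.32], [0.18, 2.47], [-1.1, 4.24], [0.23, 1.98], [-2.94, 2.94]. Speed limits (rad/s): [2.57, 2.57, 3.14, 3.14, 3.14, 3.14, 3.14].

### API

Orientations are given as [roll, pitch, yaw] about the fixed x, y, z axes, in that order (R = Rz(yaw) Ry(pitch) Rx(roll)).
In Python, from cell import ctrl gives the robot as it stands.
- The arm moves only by the tool send_rows, never from a script. Its argument "commands" is a list of rows, each a list of 5 numbers: the finger opening in mm, from 0 to 85.4, then the shift along the tool's x, y, z in mm, then the turn about the tool's z in degrees. In form: [[grip, x, y, z, roll], ...]. A call has 1 to 5 rows; each row is the pose to reach, as a shift and turn from the pose measured when the call began, along the tool's axes at that moment; what a row does not reach only later rows make up. A row lasts 1/10 s, in which the tool goes at most 50 mm and 8.59 degrees, less where a joint would pass 70% of its speed; a pose out of reach is approached as far as the arm can. A call with a gripper value outside its range is refused whole. The fingers move at their own pace and stop on an object; the grip force is fixed at half the most. Time passes only in rows, so rows that repeat a pose let the fingers close. It gives the time, the measured TCP pose, the force and the opening at its end, in the units of the state.
- ctrl.read_state(): the state, without advancing time (a new reading comes with each control period).
- ctrl.get_image(name): name is "scene" or "top" or "wrist"; returns the picture (480x640x3 uint8, red, green, blue); there is no depth.
- ctrl.camera_params(name): a dict with "fx", "fy", "cx", "cy" (pixels), "cam_to_world" (4x4, takes a point from camera to world coordinates). Camera axes: x right, y down, z forward; pixel columns grow to the right and rows downward; lengths in mm; the calibration is good to about 2 mm. A picture is of the moment at which its call begins: read the wrist's pose just before it. camera_params takes no time and is no camera call; for the wrist camera it gives the pose at the moment of the call.
- ctrl.finish_job(): hands the job in, once; it reports no verdict.
The state is a dict: "clock": time; "qpos": joint angles; "qd": joint speeds; "tau": joint torques, N m; "eef_pos": TCP position; "tool_rot": TCP orientation; "force": force on the tool from outside, world axes, zero at the start; "torque": the same for the moment, N m; "width": finger opening in mm.
Only numpy, scipy, OpenCV 4.12 (cv2) and the standard library are available. Lean on these libraries where they do the work, as an engineer would, in place of code of your own. Each camera call takes 0.05 s, during which the arm holds its last target.

### The job

On the lamp assembly bench, the covers of three aluminium housings are all still standing proud. Press the cover of the larger rectangular gear box and the cap of the round sensor straight down until each is fully home on its housing. Leave the cover of the smaller rectangular box standing up as it is, because that box is not wired yet, and do not move the screwdriver.

Things in the scene. Friction and masses are not known exactly. Their poses are not given: they have to be found in the camera images.
- large_box_cover_top (a point): Centre of the top face of the larger box's flat grey cover, 90 (x) x 140 (y) mm, 6 mm thick, z up. Housing: aluminium, same outline, 45 mm high, fixed. The cover only slides straight down, against about 8 N of friction, wherever on its face it is pressed; it stays where left, no spring. Starts 9 to 12 mm proud, black collar in the gap. Fully home this point is 51 mm above the bench.
- sensor_cap_top (a point): Centre of the top face of the round sensor's grey cap, 84 mm across, 10 mm thick, flat on the middle 68 mm, bevelled at the edge; z up. Housing: round, aluminium, 84 mm across, 45 mm high, fixed. It slides and resists (8 N) as the large cover does. Starts 9 to 12 mm proud; fully home this point is 55 mm above the bench.
- small_box_cover_top (a point): Centre of the top face of the smaller box's flat grey cover, 66 (x) x 90 (y) mm, 6 mm thick, z up. Housing: aluminium, 45 mm high, fixed. It slides as the large cover does, also starts 9 to 12 mm proud, and is to be left so.
- screwdriver: A loose screwdriver, 190 mm long, black handle and steel shaft, lying on the bench beyond the three housings, roughly crosswise (along y); origin under its middle, at bench level, x along the shaft towards the tip.
There are look-alikes about, which are no part of the job. Leave any blue look-alike of the part that bears sensor_cap_top alone. What is shaped like the part that bears large_box_cover_top but red or yellow is not meant.

How it is judged (in metres and radians):
At the end, for the whole second after the job is handed in: The large rectangular cover and the round sensor cap are both within 2 mm of fully home (tops 51 mm and 55 mm above the bench when home), the small rectangular cover stands within 4 mm of its starting height, and the screwdriver lies within 20 mm of where it was (height (world z) of large_box_cover_top below 0.053 m and height (world z) of sensor_cap_top below 0.057 m and distance of small_box_cover_top from where it was at the start of the episode below 0.004 m and distance of screwdriver from where it was at the start of the episode below 0.02 m); the robot touches nothing.
It fails at once if the small box's cover is pressed down (more than 4 mm) (distance of small_box_cover_top from where it was at the start of the episode above 0.004 m).
It fails at once if the screwdriver is knocked away (more than 20 mm) (distance of screwdriver from where it was at the start of the episode above 0.02 m).
It also fails if it takes over 35 s, if anything falls off the work surface, if the arm or the gripper's body presses on something with over 40 N, if the wrist force passes 120 N, or if a joint passes its speed limit or range.

## Working session

There is one attempt and no reset: what is moved stays moved. The work goes in short steps, Python scripts to look and compute and a tool call to move; the robot and the scene stay as the last step left them, time stands still between calls to the robot, and variables do not carry over. Pictures are saved under pics/ and viewed, and the job is handed in when it is done.

Besides the shell and the picture viewer there is one more tool, called after ">>>" as name([rows], argument=value, ...), one row to a line, values as JSON. send_rows: Moves the arm, as the interface text tells. Its arguments: {"type":"object","properties":{"commands":{"type":"array"}},"required":["commands"]}

```bash
mkdir -p pics; python3 - <<'E'
from cell import ctrl
import cv2
for n in ["scene","top","wrist"]:
    im=ctrl.get_image(n); cv2.imwrite(f"pics/{n}0.png",im[:,:,::-1])
    p=ctrl.camera_params(n); print(n,p)
s=ctrl.read_state(); print(s)
E
```

```text
scene {'fx': 450.3648503279056, 'fy': 450.3648503279056, 'cx': 316.1411568575326, 'cy': 237.11440670441442, 'cam_to_world': array([[ 4.47918656e-01,  6.77804502e-01, -5.83052257e-01,
         1.02279538e+03],
       [ 8.93930617e-01, -3.51207364e-01,  2.78462635e-01,
        -1.44173864e+02],
       [-1.60290186e-02, -6.45936874e-01, -7.63222527e-01,
         7.13337924e+02],
       [ 0.00000000e+00,  0.00000000e+00,  0.00000000e+00,
         1.00000000e+00]])}
top {'fx': 565.6822219614613, 'fy': 565.6822219614613, 'cx': 314.0605985548678, 'cy': 241.39015663946574, 'cam_to_world': array([[ 5.49023646e-03, -9.98249118e-01,  5.88944539e-02,
         4.82925651e+02],
       [-9.99958467e-01, -5.05210642e-03,  7.58556406e-03,
         7.30907164e+01],
       [-7.27474158e-03, -5.89336544e-02, -9.98235394e-01,
         1.15527569e+03],
       [ 0.00000000e+00,  0.00000000e+00,  0.00000000e+00,
         1.00000000e+00]])}
wrist {'fx': 378.66105018532863, 'fy': 378.66105018532863, 'cx': 322.04528845140965, 'cy': 239.62094710720456, 'cam_to_world': array([[ 3.17918585e-01,  9.13117509e-01,  
[... 254 characters left out ...]
 0.00000000e+00,
         1.00000000e+00]])}
{'clock': 0.15, 'qpos': array([-1.31283114,  0.62916377,  0.03843207,  1.51812246, -0.02699924,
        0.99634362, -0.02000981]), 'qd': array([ 0.00064351, -0.00386   ,  0.00080596, -0.00139151, -0.00017534,
       -0.00071359,  0.00076879]), 'tau': array([ 1.64399647e-03, -5.63792932e+01,  1.22774966e+00, -1.93650573e+01,
        1.11072519e-02,  7.29124469e-03, -6.20616945e-06]), 'eef_pos': array([206.59273449, 615.77304485, 224.28562484]), 'tool_rot': array([3.14159226e+00, 1.51999071e-03, 1.24703531e+00]), 'force': array([ 0.41813722,  0.12115192, -0.23003405]), 'torque': array([0.0110215 , 0.00293605, 0.01498903]), 'width': 85.4902301141436}
```

View pics/top0.png

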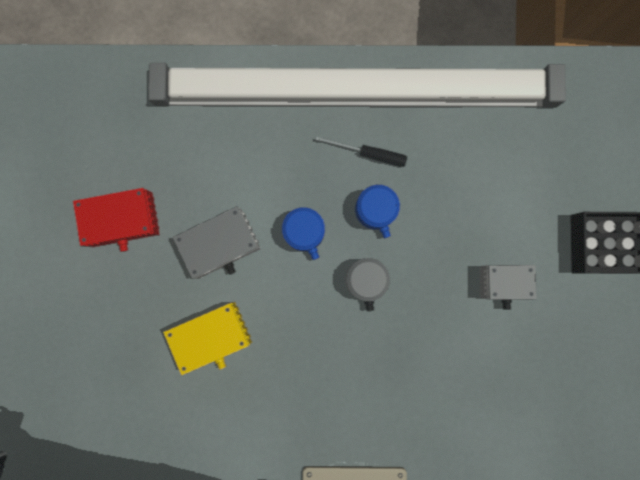

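View pics/scene0.png

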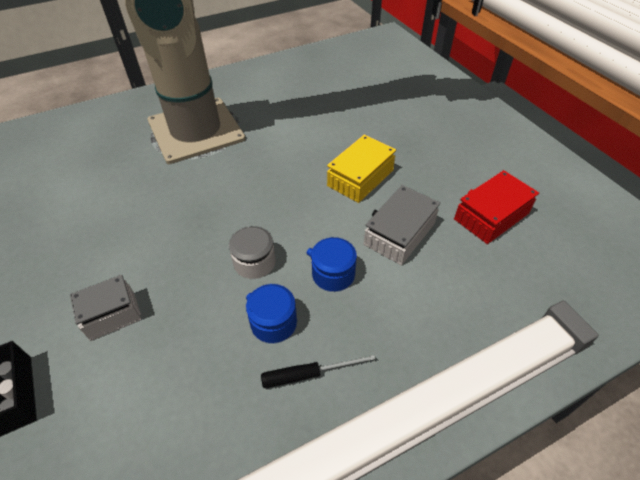

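View pics/wrist0.png

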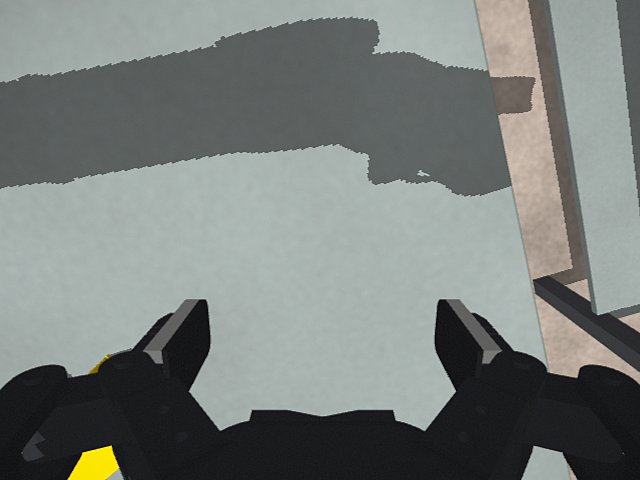

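```bash
cat > h.py <<'E'
import numpy as np
from cell import ctrl
def proj(cam,uv,z,T=None):
    p=ctrl.camera_params(cam); T=p['cam_to_world']
    d=T[:3,:3]@np.array([(uv[0]-p['cx'])/p['fx'],(uv[1]-p['cy'])/p['fy'],1]); o=T[:3,3]
    return o+d*(z-o[2])/d[2]
E
python3 - <<'E'
import cv2
im=cv2.imread('pics/top0.png'); c=cv2.resize(im[190:330,160:420],None,fx=3,fy=3,interpolation=2); cv2.imwrite('pics/c1.png',c)
im=cv2.imread('pics/scene0.png'); c=cv2.resize(im[160:300,220:460],None,fx=3.3,fy=3.3,interpolation=2); cv2.imwrite('pics/c2.png',c)
E
```

```text
(no output)
```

View pics/c1.png

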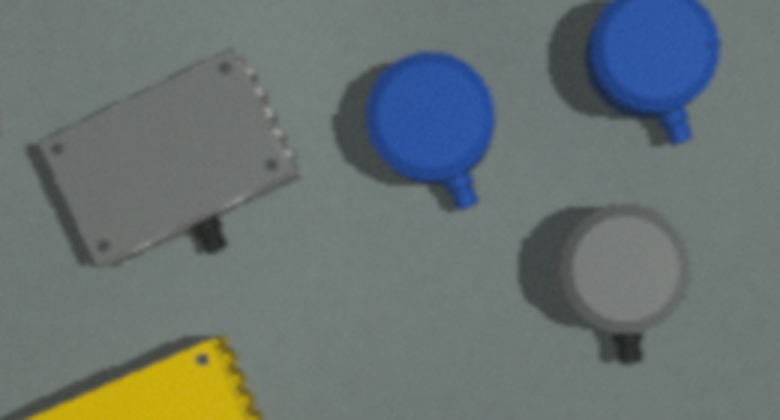

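View pics/c2.png

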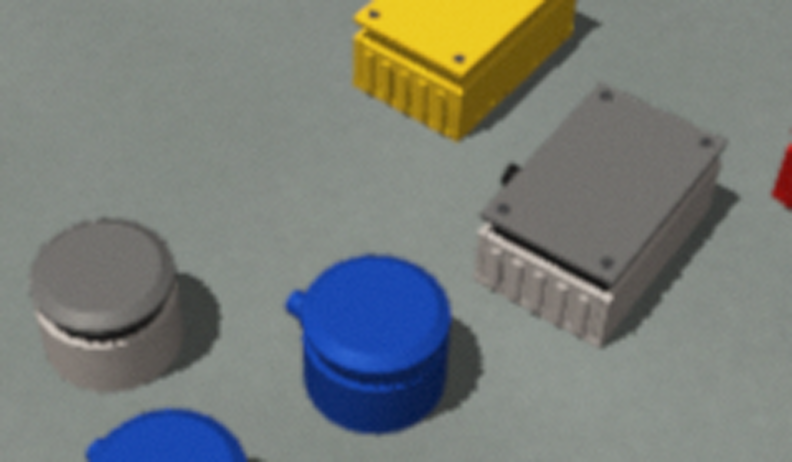

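```bash
python3 - <<'E'
from h import *
from scipy.spatial.transform import Rotation as R
for n,uv,z in [('large',(214.6,242.2),61),('cap',(369,280),65),('small',(512,282),61)]: print(n,proj('top',uv,z))
for n,c,z in [('large',((605+706+502+606)/4,(95+142+209+263)/4),61),('cap',(104,262),65)]: print('scene',n,proj('scene',(220+c[0]/3.3,160+c[1]/3.3),z))
s=ctrl.read_state(); print(s['clock'],s['eef_pos'],s['tool_rot'])
M=R.from_euler('xyz',s['tool_rot']).as_matrix();print(M)
for t in [proj('top',(214.6,242.2),61),proj('top',(369,280),65)]: t[2]=110;print(M.T@(t-s['eef_pos']))
E
```

```text
large [544.93575814 274.371259    61.        ]
cap [473.4613097  -24.60910448  65.        ]
small [ 471.1142595 -300.0206096   61.       ]
scene large [549.51212414 273.91418886  61.        ]
scene cap [476.51561842 -18.26445605  65.        ]
0.15 [206.59273449 615.77304485 224.28562484] [3.14159226e+00 1.51999071e-03 1.24703531e+00]
[[ 3.18134051e-01  9.48045617e-01 -4.83186820e-04]
 [ 9.48044522e-01 -3.18134418e-01 -1.44114560e-03]
 [-1.51999013e-03  3.94870094e-07 -9.99998845e-01]]
[-215.85194285  429.37623404  114.61401961]
[-522.03709437  456.7311405   115.07942936]
```

>>> send_rows([
  [0,-43,86,10,0],
  [0,-86,172,20,0],
  [0,-129,258,40,0],
  [0,-172,343,60,0],
  [0,-215,429,80,0],
])

```text
clock: 0.65
eef_pos: [381.9, 439.2, 188.2]
tool_rot: [3.141, 0.001, 1.247]
force: [1.0, 0.9, 0.6]
width: 12.3
```

```bash
python3 - <<'E'
from h import *
s=ctrl.read_state(); print({k:s[k] for k in ('clock','eef_pos','tool_rot','force','width','qd')})
E
```

```text
{'clock': 0.65, 'eef_pos': array([381.86915726, 439.18506874, 188.16315083]), 'tool_rot': array([3.14146568e+00, 1.33867903e-03, 1.24734759e+00]), 'force': array([1.03210834, 0.93438133, 0.55370658]), 'width': 12.311963208056618, 'qd': array([ 0.84312326,  0.04589032, -0.01753396,  0.23871253,  0.00967125,
       -0.29405269,  0.81394603])}
```

>>> send_rows([
  [0,-22,44,14,0],
  [0,-44,88,28,0],
  [0,-65,132,42,0],
  [0,-88,176,56,0],
  [0,-104,208,68,0],
])

```text
clock: 1.15
eef_pos: [547.7, 271.8, 119.6]
tool_rot: [3.141, 0.002, 1.246]
force: [0.5, 0.5, 0.4]
width: 0.2
```

>>> send_rows([
  [0,0,0,0,0],
])

```text
clock: 1.25
eef_pos: [551.7, 263.5, 117.6]
tool_rot: [3.139, 0.007, 1.236]
force: [-0.3, -0.8, 0.2]
width: -0.3
```

>>> send_rows([
  [0,0,0,0,0],
  [0,0,0,0,0],
])

```text
clock: 1.45
eef_pos: [551.5, 263.1, 117.3]
tool_rot: [3.139, 0.008, 1.235]
force: [-0.5, 0.3, 0.0]
width: -0.1
```

```bash
python3 - <<'E'
from h import *
import cv2
cv2.imwrite('pics/s1.png',ctrl.get_image('scene')[:,:,::-1])
s=ctrl.read_state(); print({k:s[k] for k in ('clock','eef_pos','tool_rot','force','width','qd')})
E
```

```text
{'clock': 1.5, 'eef_pos': array([551.05129935, 264.31495084, 117.61177564]), 'tool_rot': array([3.13920387, 0.00726936, 1.23672809]), 'force': array([-0.25960912,  0.79402285,  0.80993487]), 'width': 0.0772924722294951, 'qd': array([-0.01839671, -0.00807427, -0.0174326 , -0.00301434, -0.00384826,
       -0.00093509,  0.00078561])}
```

View pics/s1.png

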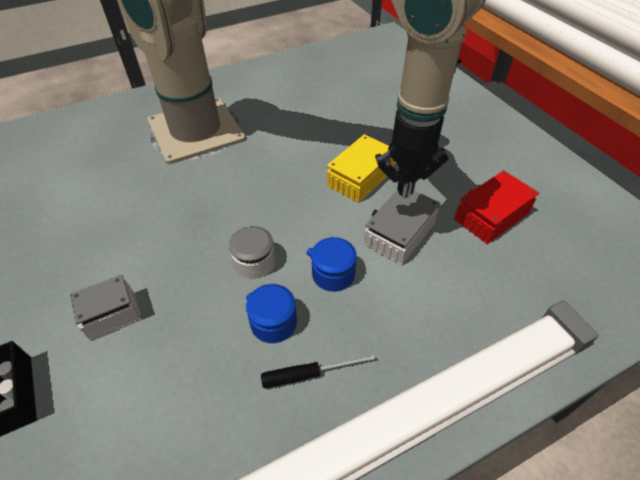

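The fingertips, at about (407,192), are above the large grey cover. I'll centre them and go down to just above it.

>>> send_rows([
  [0,4,-4,10,0],
  [0,8,-8,20,0],
  [0,8,-8,30,0],
  [0,8,-8,33,0],
  [0,8,-8,33,0],
])

```text
clock: 2.0
eef_pos: [545.5, 274.0, 83.5]
tool_rot: [3.14, 0.009, 1.237]
force: [-0.6, 0.4, -0.8]
width: -0.2
```

>>> send_rows([
  [0,0,0,2,0],
  [0,0,0,4,0],
  [0,0,0,6,0],
  [0,0,0,8,0],
  [0,0,0,10,0],
])

```text
clock: 2.5
eef_pos: [545.6, 273.8, 73.5]
tool_rot: [3.14, 0.009, 1.237]
force: [0.9, -0.3, -0.2]
width: -0.1
```

>>> send_rows([
  [0,0,0,1.5,0],
  [0,0,0,3,0],
  [0,0,0,4,0],
])

```text
clock: 2.8
eef_pos: [545.5, 273.8, 69.3]
tool_rot: [3.14, 0.009, 1.237]
force: [-1.0, -0.2, -0.2]
width: 0.2
```

>>> send_rows([
  [0,0,0,1.5,0],
  [0,0,0,3,0],
  [0,0,0,4,0],
])

```text
clock: 3.1
eef_pos: [545.5, 273.7, 65.2]
tool_rot: [3.14, 0.009, 1.237]
force: [0.4, 0.4, -0.5]
width: -0.0
```

```bash
python3 - <<'E'
from h import *
import cv2
im=ctrl.get_image('scene')[:,:,::-1]
cv2.imwrite('pics/s2.png',cv2.resize(im[100:290,330:530],None,fx=3,fy=3,interpolation=2))
cv2.imwrite('pics/w2.png',ctrl.get_image('wrist')[:,:,::-1])
s=ctrl.read_state(); print({k:s[k] for k in ('clock','eef_pos','tool_rot','force','width','tau')})
E
```

```text
{'clock': 3.2, 'eef_pos': array([545.4617818 , 273.69530907,  65.16707309]), 'tool_rot': array([3.14029456, 0.00888595, 1.23692099]), 'force': array([ 0.14623565, -0.1035406 , -0.23272561]), 'width': -0.07884146096509585, 'tau': array([ 2.11271545e-03, -5.73296213e+01,  1.09028254e+00, -1.32208961e+01,
        2.65390769e-02,  7.53900851e-03, -4.26807321e-05])}
```

View pics/s2.png

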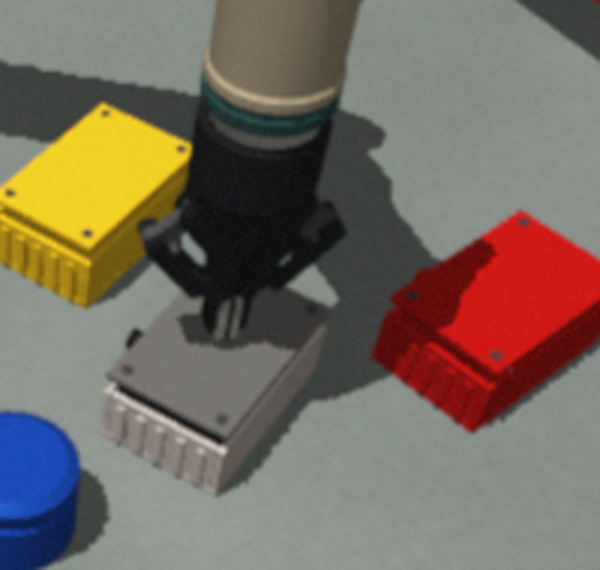

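View pics/w2.png

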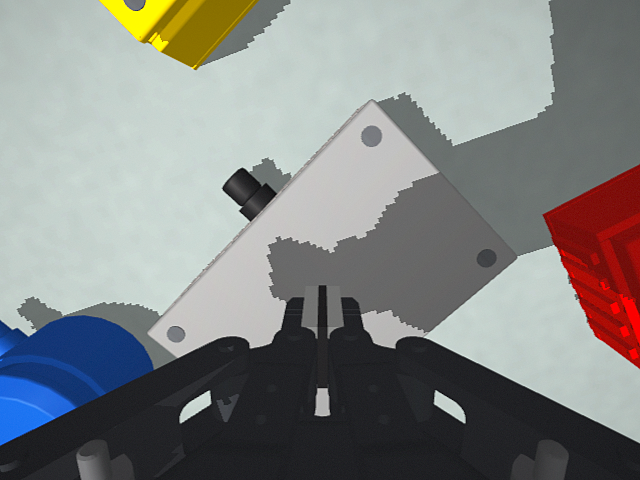

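Not in contact yet: the collar gap still shows and the force is about zero. I'll go on slowly.

>>> send_rows([
  [0,0,0,1,0],
  [0,0,0,2,0],
  [0,0,0,3,0],
])

```text
clock: 3.5
eef_pos: [545.5, 273.7, 62.1]
tool_rot: [3.14, 0.009, 1.237]
force: [0.1, 0.5, 0.3]
width: -0.0
```

>>> send_rows([
  [0,0,0,1,0],
  [0,0,0,2,0],
  [0,0,0,3,0],
])

```text
clock: 3.8
eef_pos: [545.4, 273.6, 59.0]
tool_rot: [3.14, 0.009, 1.237]
force: [-0.6, 0.4, -0.0]
width: 0.2
```

```bash
python3 - <<'E'
from h import *
import cv2
im=ctrl.get_image('scene')[:,:,::-1]
cv2.imwrite('pics/s3.png',cv2.resize(im[180:290,350:460],None,fx=5,fy=5,interpolation=2))
cv2.imwrite('pics/w3.png',ctrl.get_image('wrist')[:,:,::-1])
p=ctrl.camera_params('scene');T=np.linalg.inv(p['cam_to_world'])
for z in (40,45,51,62):
    c=T@[545.4,273.6,z,1]; print(z,c[0]/c[2]*p['fx']+p['cx'],c[1]/c[2]*p['fy']+p['cy'])
E
```

```text
40 400.613977891343 219.5812636464644
45 400.93037080565205 217.8996844888412
51 401.31358322734496 215.86297003628025
62 402.0263608490911 212.07466777494184
```

View pics/s3.png

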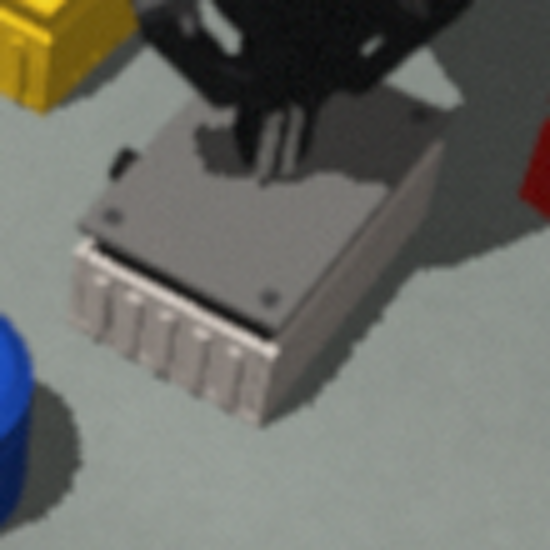

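View pics/w3.png

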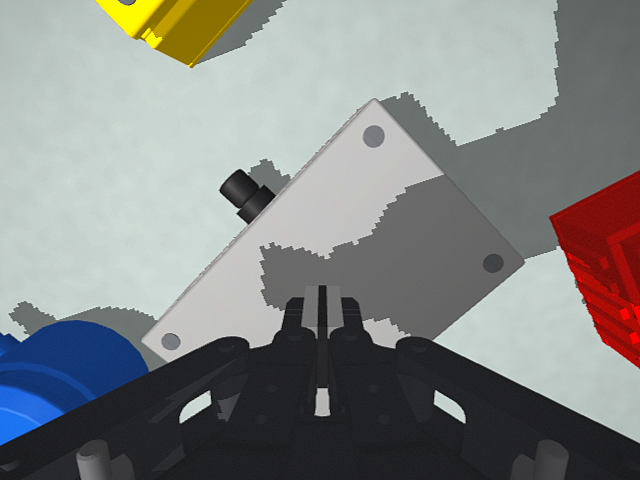

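```bash
python3 - <<'E'
from h import *
from scipy.spatial.transform import Rotation as R
p=ctrl.camera_params('wrist');T=np.linalg.inv(p['cam_to_world'])
s=ctrl.read_state();M=R.from_euler('xyz',s['tool_rot']).as_matrix();print(s['eef_pos'],p['cam_to_world'][:3,3])
for d in (0,14,20,25,30):
  for y in (-11,11):
    c=T@np.r_[s['eef_pos']+M@[0,y,d],1]; print(d,y,c[0]/c[2]*p['fx']+p['cx'],c[1]/c[2]*p['fy']+p['cy'])
for z in (30,35,40,45,50,55,60,65):
    a=proj('wrist',(375,99),z);b=proj('wrist',(523,262),z);c=proj('wrist',(142,342),z);print(z,np.linalg.norm(a-b),np.linalg.norm(a-c),a[:2],b[:2])
E
```

```text
[545.34697977 273.59842355  58.93957954] [481.31592893 298.95306904 208.08756765]
0 -11 317.94724292350446 275.98942304359656
0 11 318.07927066788966 323.25174387460595
14 -11 318.2483302839528 264.88186261181863
14 11 318.36040574766247 308.9462235504467
20 -11 318.3634455856509 260.6350879603335
20 11 318.46831043579476 303.45550816055606
25 -11 318.4538319937725 257.30059896375934
25 11 318.5531979378228 299.136019157216
30 -11 318.5395919832038 254.13678543196923
30 11 318.6338731912964 295.0308698490776
30 107.35337779842347 169.94987600329435 [474.72674375 324.40715894] [571.27645281 371.34223544]
35 104.33931625520164 165.1783504487033 [474.91174221 323.69250799] [568.75071434 369.30983174]
40 101.32525471197985 160.4068248941123 [475.09674067 322.97785704] [566.22497588 367.27742804]
45 98.31119316875805 155.63529933952125 [475.28173913 322.26320609] [563.69923742 365.24502433]
50 95.29713162553624 150.86377378493023 [475.46673759 321.54855514] [561.17349896 363.21262063]
55 92.28307008231441 146.0922482303392 [475.65173606 320.83390419] [558.64776049 361.18021693]
60 89.2690085390926 141.32072267574821 [475.83673452 320.11925324] [556.12202203 359.14781322]
65 86.25494699587091 136.54919712115716 [476.02173298 319.40460229] [553.59628357 357.11540952]
```

By its apparent size the cover top is still at about 60 mm, so the tips haven't reached it. I'll keep going down in small steps.

>>> send_rows([
  [0,0,0,1,0],
  [0,0,0,2,0],
  [0,0,0,3,0],
])

```text
clock: 4.2
eef_pos: [545.4, 273.6, 56.3]
tool_rot: [3.141, 0.009, 1.237]
force: [-1.8, -0.0, 7.9]
width: 0.2
```

>>> send_rows([
  [0,0,0,1,0],
  [0,0,0,2,0],
  [0,0,0,3,0],
])

```text
clock: 4.5
eef_pos: [545.4, 273.6, 54.2]
tool_rot: [3.14, 0.009, 1.237]
force: [-2.3, -0.3, 7.1]
width: 0.1
```

>>> send_rows([
  [0,0,0,1.5,0],
  [0,0,0,3,0],
  [0,0,0,4,0],
])

```text
clock: 4.8
eef_pos: [545.4, 273.6, 51.1]
tool_rot: [3.14, 0.009, 1.237]
force: [-1.3, -0.9, 7.6]
width: -0.1
```

>>> send_rows([
  [0,0,0,1.5,0],
  [0,0,0,3,0],
])

```text
clock: 5.0
eef_pos: [545.4, 273.6, 49.0]
tool_rot: [3.14, 0.008, 1.237]
force: [-2.5, -0.8, 7.6]
width: 0.2
```

>>> send_rows([
  [0,0,0,1,0],
  [0,0,0,2,0],
])

```text
clock: 5.2
eef_pos: [545.4, 273.6, 48.0]
tool_rot: [3.14, 0.008, 1.237]
force: [-1.2, -1.9, 7.5]
width: -0.7
```

>>> send_rows([
  [0,0,0,1,0],
  [0,0,0,2,0],
])

```text
clock: 5.4
eef_pos: [545.4, 273.7, 46.9]
tool_rot: [3.14, 0.008, 1.237]
force: [-1.3, -1.2, 7.0]
width: -0.2
```

>>> send_rows([
  [0,0,0,1,0],
  [0,0,0,2,0],
])

```text
clock: 5.6
eef_pos: [545.4, 273.6, 45.8]
tool_rot: [3.14, 0.008, 1.237]
force: [-1.8, -0.9, 6.7]
width: 0.6
```

>>> send_rows([
  [0,0,0,1,0],
  [0,0,0,2,0],
  [0,0,0,3,0],
])

```text
clock: 5.9
eef_pos: [545.4, 273.6, 44.6]
tool_rot: [3.14, 0.008, 1.236]
force: [-6.0, -2.6, 21.2]
width: 0.1
```

>>> send_rows([
  [0,0,0,1,0],
  [0,0,0,2,0],
  [0,0,0,3,0],
])

```text
clock: 6.2
eef_pos: [545.4, 273.7, 44.6]
tool_rot: [3.14, 0.007, 1.236]
force: [-7.8, -3.0, 29.2]
width: 0.1
```

```bash
python3 - <<'E'
from h import *
import cv2
im=ctrl.get_image('scene')[:,:,::-1]
cv2.imwrite('pics/s4.png',cv2.resize(im[180:290,350:460],None,fx=5,fy=5,interpolation=2))
E
```

```text
(no output)
```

View pics/s4.png

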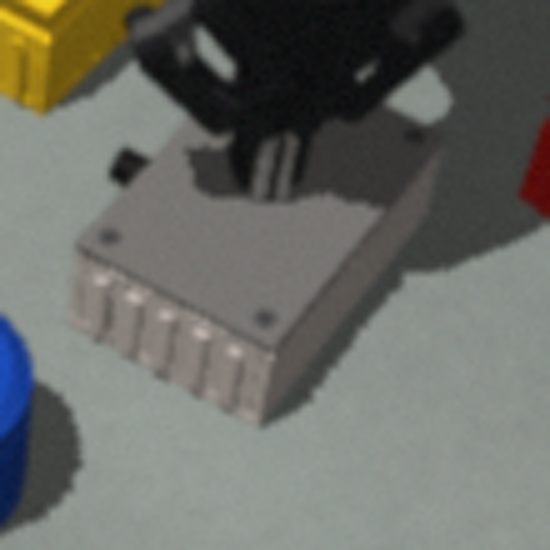

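The collar gap at the front edge has closed and the force rose to 29 N with no further travel, so the large cover is home. Next I'll lift and go to the cap.

>>> send_rows([
  [0,0,0,-40,0],
  [0,0,0,-80,0],
  [0,-43,4,-80,0],
  [0,-86,9,-80,0],
  [0,-130,13,-80,0],
])

```text
clock: 6.75
eef_pos: [515.0, 146.2, 126.1]
tool_rot: [3.138, 0.007, 1.237]
force: [1.3, -1.1, -0.1]
width: -0.2
```

>>> send_rows([
  [0,0,0,0,0],
  [0,0,0,0,0],
])

```text
clock: 6.95
eef_pos: [515.1, 144.9, 126.4]
tool_rot: [3.138, 0.007, 1.235]
force: [-0.1, 1.6, 0.6]
width: 0.2
```

>>> send_rows([
  [0,-43,4,0,0],
  [0,-86,8,0,0],
  [0,-129,13,5,0],
  [0,-171,17,15,0],
  [0,-171,17,15,0],
])

```text
clock: 7.45
eef_pos: [473.0, -27.4, 111.7]
tool_rot: [3.14, 0.01, 1.227]
force: [0.0, 0.4, 0.4]
width: -0.1
```

```bash
python3 - <<'E'
from h import *
import cv2
im=ctrl.get_image('scene')[:,:,::-1]
cv2.imwrite('pics/s5.png',cv2.resize(im[130:350,200:480],None,fx=2.7,fy=2.7,interpolation=2))
s=ctrl.read_state(); print({k:s[k] for k in ('clock','eef_pos','tool_rot','force')})
E
```

```text
{'clock': 7.5, 'eef_pos': array([474.55216914, -23.98564105, 112.11486407]), 'tool_rot': array([3.13859911, 0.00738181, 1.23065007]), 'force': array([ 0.88120405,  0.54243467, -0.16272846])}
```

View pics/s5.png

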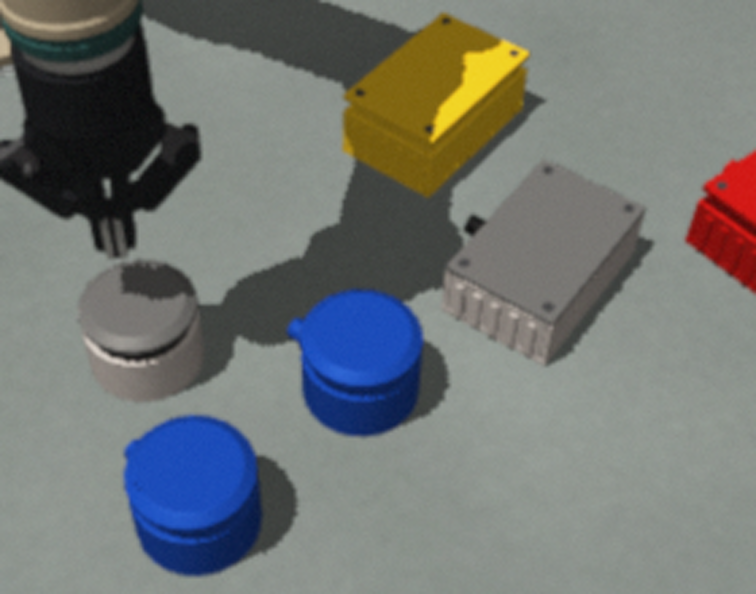

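The large cover looks flush (crop around (545,240)), and the fingers are above the cap (crop around (140,300)). Going down now.

>>> send_rows([
  [0,1,0,15,0],
  [0,2,0,30,0],
  [0,2,0,42,0],
  [0,2,0,47,0],
  [0,2,0,47,0],
])

```text
clock: 8.0
eef_pos: [475.2, -21.3, 64.5]
tool_rot: [3.14, 0.007, 1.232]
force: [0.2, 0.3, -0.5]
width: -0.3
```

>>> send_rows([
  [0,0,0,1,0],
  [0,0,0,2,0],
  [0,0,0,3,0],
  [0,0,0,4,0],
  [0,0,0,5,0],
])

```text
clock: 8.5
eef_pos: [475.4, -21.5, 59.6]
tool_rot: [3.139, 0.007, 1.232]
force: [-0.0, 0.7, -0.6]
width: -0.3
```

>>> send_rows([
  [0,0,0,1,0],
  [0,0,0,2,0],
  [0,0,0,3,0],
  [0,0,0,4,0],
])

```text
clock: 8.9
eef_pos: [475.4, -21.5, 56.2]
tool_rot: [3.139, 0.007, 1.232]
force: [-1.1, 0.7, 7.8]
width: -0.3
```

>>> send_rows([
  [0,0,0,1,0],
  [0,0,0,2,0],
  [0,0,0,3,0],
])

```text
clock: 9.2
eef_pos: [475.4, -21.5, 53.7]
tool_rot: [3.139, 0.007, 1.232]
force: [-1.9, -0.0, 7.8]
width: 0.2
```

>>> send_rows([
  [0,0,0,1,0],
  [0,0,0,2,0],
  [0,0,0,3,0],
])

```text
clock: 9.5
eef_pos: [475.3, -21.5, 51.3]
tool_rot: [3.138, 0.007, 1.232]
force: [-1.7, -0.3, 7.5]
width: -0.1
```

>>> send_rows([
  [0,0,0,1,0],
  [0,0,0,2,0],
  [0,0,0,3,0],
])

```text
clock: 9.8
eef_pos: [475.4, -21.5, 48.9]
tool_rot: [3.138, 0.007, 1.232]
force: [-1.5, 0.6, 7.8]
width: -0.1
```

>>> send_rows([
  [0,0,0,1,0],
  [0,0,0,2,0],
  [0,0,0,3,0],
])

```text
clock: 10.1
eef_pos: [475.4, -21.5, 48.4]
tool_rot: [3.137, 0.006, 1.232]
force: [-7.6, 0.8, 43.5]
width: -0.2
```

The cap stopped at TCP 48.4 mm (48.6 expected) with 43 N, so it is home. Lifting off to check.

>>> send_rows([
  [0,0,0,-40,0],
  [0,0,0,-80,0],
  [0,0,0,-120,0],
  [0,0,0,-150,0],
  [0,0,0,-150,0],
])

```text
clock: 10.6
eef_pos: [477.9, -20.4, 202.3]
tool_rot: [3.129, 0.003, 1.231]
force: [0.1, -0.4, 0.1]
width: -0.1
```

```bash
python3 - <<'E'
from h import *
import cv2
im=ctrl.get_image('scene')[:,:,::-1]
cv2.imwrite('pics/s6.png',im)
cv2.imwrite('pics/s6c.png',cv2.resize(im[190:300,220:460],None,fx=3.3,fy=3.3,interpolation=2))
s=ctrl.read_state(); print({k:s[k] for k in ('clock','eef_pos','force')})
E
```

```text
{'clock': 10.65, 'eef_pos': array([476.45218384, -20.44994565, 200.26399835]), 'force': array([-0.24504476, -0.10385212, -0.5703914 ])}
```

View pics/s6.png

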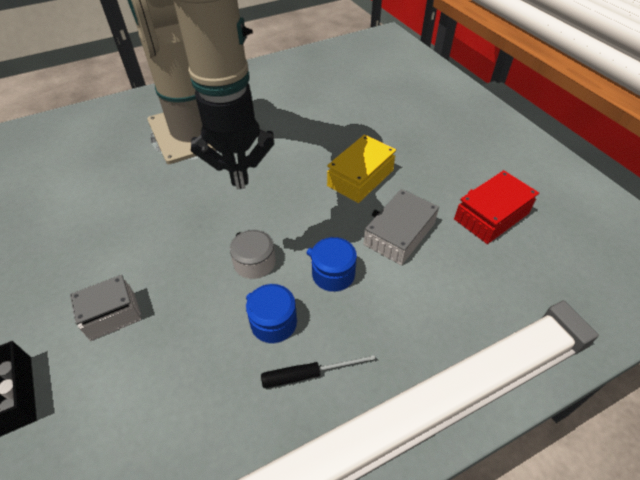

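View pics/s6c.png

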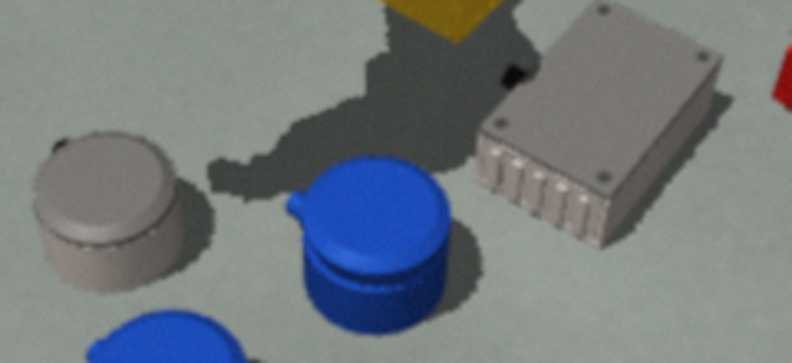

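Both covers are seated with no gap: the cap at (252,250) and the large cover at (402,222). The small box at (103,300) and the screwdriver at (318,372) are where they were, and the arm is clear.

```bash
python3 -c "
from cell import ctrl
print(ctrl.finish_job())"
```

```text
the job is handed in; nothing more can be done
None
```

I pressed the large grey box cover and the grey sensor cap straight down with closed fingers until each hit its stop, then lifted clear and handed the job in at about 10.7 s.

- **Large cover:** it slid at about 7–8 N and stopped with the TCP at 44.6 mm, where the force rose to 29 N. The pictures show the collar gap closed.
- **Sensor cap:** it also slid at about 8 N and stopped with the TCP at 48.4 mm, where the force reached 43 N (wrist limit 120 N). That is 3.8 mm above the large cover's stop, and the two home heights should differ by 4 mm. The cap's gap is closed too.
- **Left alone:** the small box cover, screwdriver and coloured look-alikes were not approached and look unmoved in the last picture. The gripper ended about 200 mm up, touching nothing.

**One reading disagreed:** contact came 8–12 mm lower than the stated 14 mm fingertip offset implied. The real offset of the shut fingers was about 6 mm, so I judged both covers home by force and by the pictures, not by the TCP height.

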